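# Clip a panorama slide into the light box

## Robot

A 6-joint arm with a two-finger parallel gripper is mounted at the origin on the work surface. World frame = base frame: x ahead of the robot, y to its left, z up, the work surface at z = 0. Lengths are in mm, angles in rad, forces in N, time in s.
With the tool pointing down it reaches from about 275 to 1000 mm from the base axis. Payload 8.4 kg.
Tool frame: the origin (TCP) lies on the mounting face of the last link; the fingertips stand 173 mm ahead of it and the grasp point (between the pads) lies 155 mm ahead of it; z points along the fingers, y is the line along which they close (so a half turn about z gives the same grasp; the last joint's range is limited). The gripper opens to 85 mm and grips with 20 to 120 N. Pads are 22 mm wide; open, the fingers measure 114 mm over their backs; the gripper's body (76 mm by 85 mm) begins 54 mm behind the grasp point. The pads swing forward as they close: fully open they stand 13 mm farther back than shut.
Start: joints at [1.171, 0.353, 1.633, -0, 1.155, -0.002], TCP at [242.119, 576.201, 404.681] pointing down, gripper open.
Joint ranges: [-2.63, 2.63], [-0.92, 2.1], [0.06, 2.66], [-1.3, 4.44], [0, 2.69], [-3.02, 3.02]. Speed limits (rad/s): [2.22, 2.22, 2.79, 3.14, 3.14, 3.14].

## Interface

Orientations are given as [roll, pitch, yaw] about the fixed x, y, z axes, in that order (R = Rz(yaw) Ry(pitch) Rx(roll)).
In Python, from rig import r gives the robot as it stands.
- The arm moves only by the tool apply_moves, never from a script. Its argument "deltas" is a list of rows, each an object with "claw": the gripper command: -1 is fully open, 1 is shut, values between are in proportion; "delta_pos": the shift along the tool's x, y, z in cm, a list of three; "yaw": the turn about the tool's z in rad. In form: [{"claw": claw, "delta_pos": [tx, ty, tz], "yaw": yaw}, ...]. A call has 1 to 8 rows; each row shifts and turns the commanded pose from where the row before left it, along the tool's axes as they then stand; what a row does not reach is not made up. A row lasts 1/8 s, in which the tool goes at most 62.5 mm and 10.7 degrees, less where a joint would pass 70% of its speed; a pose out of reach is approached as far as the arm can. A call with a gripper value outside its range is refused whole. The fingers move at their own pace and stop on an object; "grip_force" is the grip in N (left out, the last holds). Time passes only in rows, so rows that do not move let the fingers close. It gives the time, the measured TCP pose, the force, the opening and the grip force at its end, in the units of the state.
- r.sense(): the state, without advancing time (a new reading comes with each control period).
- r.grab_frame(name): name is "scene" or "top" or "wrist"; returns a dict with "img" (420x560x3 uint8, blue, green, red), "z_map" (420x560 float32, mm along the optical axis (not along the pixel's ray), 0 where there is no reading), "fx", "fy", "cx", "cy" (pixels), "dist" ([k1, k2, p1, p2, k3] as OpenCV has them; the pictures are not rectified), "eye" and "rotation" of the camera in the world; the wrist camera has in their place "T_tool_cam" (4x4, takes a point from camera to tool coordinates, whose origin is the TCP and whose axes are the flange's). Camera axes: x right, y up, looking along -z (the intrinsics and any distortion apply to the point x, -y, -z); pixel columns grow to the right and rows downward; lengths in mm; the calibration is good to about 2 mm. A picture is of the moment at which its call begins: read the wrist's pose just before it.
- r.sign_off(): hands the job in; it is judged then, once.
The state is a dict: "clock": time; "qpos": joint angles; "qvel": joint speeds; "joint_efforts": joint torques, N m; "eef_pos": TCP position; "tcp_rot": TCP orientation; "contact_force": force on the tool from outside, world axes, zero at the start; "wrist_torque": the same for the moment, N m; "opening": opening from 0.0 (shut) to 1.0 (fully open); "grasp_force": force on a finger pad.
Only numpy, scipy, OpenCV 4.12 (cv2) and the standard library are available. Lean on these libraries where they do the work, as an engineer would, in place of code of your own. Each camera call takes 0.05 s, during which the arm holds its last target. There are 200 camera calls.

## Task

Pull the brass stop knob at the end of the light box all the way out, hook the brass tongue of the framed panorama slide under the brass lip at the other end while its heel is still raised, then swing the heel gently down (do not let it drop) until the slide lies flat in its seat. Push the stop knob fully home so that its bar closes over the slide, let go, and leave the lamp chimney, the lens case and the loupe where they stand.

Things in the scene. Friction and masses are not known exactly. Their poses are not given: they have to be found in the camera images.
- slide_centre (a point): Centre (half-way up) of the frame of a loose glass panorama slide, about 0.2 kg, starting flat on the sill: black frame 160 (x) x 64 (y) x 10 (z) mm with a painted landscape. +x runs along its length to the end with a brass tongue, z is its upper side. The other end, x = -80 mm, is the heel.
- grip (a point): Centre of the upright orange grip on the slide: a plate 12 mm thick along the slide's x, 36 mm wide along y, standing 28 mm above the frame's upper face (this centre is 14 mm above that face, 19 mm above slide_centre and 15 mm from it towards the heel). Axes as for slide_centre.
- tongue_tip (a point): Middle of the outer end of the slide's brass tongue, half-way through its thickness, 98 mm from slide_centre along +x. The tongue is 50 mm wide, 5 mm thick, level with the frame's underside, and sticks out 18 mm from the frame's +x end. Axes as for slide_centre.
- heel (a point): Middle of the lower edge of the slide's heel end, 80 mm from slide_centre along -x, on the level of the underside. Axes as for slide_centre.
- slide: The same slide; origin at the centre of the frame's underside, 5 mm below slide_centre. Axes as for slide_centre.
- light_box: Fixed black light box, 220 x 92 mm, its lit top 30 mm above the sill. Origin on the sill below the seat's centre; +x runs along its length towards the brass lip, z up. Its two long side rails, 6 mm high and 70 mm apart, guide the slide's frame.
- seat (a point): Centre of the slide's seat, on its surface (the light box's flat top). The slide belongs here with its +x along the light box's +x and slide_centre over this point (play 3 mm each way). It cannot go in level: the tongue goes under the lip with the slide tilted 0.1 to 0.3 rad, heel up. Axes of the light box.
- lip (a point): Middle of the brass lip's lower edge, at x = 86 mm from the seat centre and 11 mm above the seat. The lip is 4 mm thick and spans the full width. An end wall below it has its inner face at x = 101 mm. Axes of the light box.
- stop (a joint): Slide of the brass stop along the light box's -x, in m: 0 = home, 0.025 = fully out (end of travel). Friction of about 3 N holds it; it may start up to 6 mm out. Its flat bar, 26 mm wide, 5 mm thick, has its underside 12 mm above the seat; at 0 its end lies at x = -70 mm and covers 10 mm of the slide's heel, at 0.025 at x = -95 mm, clear of the seat.
- heel_wall (a point): Middle of the top inner edge of the light box's heel wall, at x = -83 mm, 8 mm above the seat. The wall reaches back to x = -108 mm; above its back a brass bridge (x = -96 to -108 mm, top 22 mm above the seat, 50 mm wide) guides the stop. Axes of the light box.
- stop_knob (a point): Centre of the stop's brass knob: a lying cylinder 22 mm in diameter and 22 mm long, its axis along the light box's x, 44.5 mm above the sill, 137 mm from the light box's origin towards -x when home, farther by the stop's joint value. Open sill lies under it and on both sides of it. Axes of the light box.
- chimney_centre (a point): Centre of a loose red enamel lamp chimney standing upright, 60 mm in diameter at the foot and 120 mm tall. A bystander.
- case_centre (a point): Centre of a loose tortoiseshell-pattern lens case lying flat, 100 x 46 x 28 mm. A bystander.
- loupe_centre (a point): Centre of a loose black loupe standing upright, 48 mm in diameter and 40 mm tall. A bystander.
There are look-alikes about, which are no part of the job. What is shaped like the slide but blue or green is not meant.

How it is judged:
By the outcome, as a careful person would: the job done as asked, in the order asked, and still so for the second after the job is handed in, with the robot touching nothing.
It also fails if it takes over 66 s, if anything falls off the work surface, if the arm or the gripper's body presses on something with over 40 N, if the wrist force passes 120 N, or if a joint passes its speed limit or range.

## Working session

There is one attempt and no reset: what is moved stays moved. The work goes in short steps, Python scripts to look and compute and a tool call to move; the robot and the scene stay as the last step left them, time stands still between calls to the robot, and variables do not carry over. Pictures are saved under pics/ and viewed, at most 10 in all, crops included, and the job is handed in when it is done.

Besides the shell and the picture viewer there is one more tool, called after ">>>" as a command line: name --argument value ..., lists and objects as JSON in quotes. apply_moves: Moves the arm, as the interface text tells. Its arguments: {"type":"object","properties":{"deltas":{"type":"array"},"grip_force":{"type":"number"}},"required":["deltas"]}

```bash
mkdir -p pics; ls
cat > h.py <<'E'
import numpy as np, cv2
from rig import r
from scipy.spatial.transform import Rotation as R
def Rt(e): return R.from_euler('xyz',e).as_matrix()
def grab(name):
    s=r.sense(); f=r.grab_frame(name)
    if name=="wrist":
        T=np.eye(4);T[:3,:3]=Rt(s["tcp_rot"]);T[:3,3]=s["eef_pos"]
        C=T@np.array(f["T_tool_cam"]); f["Rm"]=C[:3,:3]; f["e"]=C[:3,3]
    else:
        f["Rm"]=np.array(f["rotation"]); f["e"]=np.array(f["eye"])
        if f["Rm"].shape!=(3,3): f["Rm"]=Rt(f["Rm"])
    f["K"]=np.array([[f["fx"],0,f["cx"]],[0,f["fy"],f["cy"]],[0,0,1.]]); f["d"]=np.array(f["dist"],float)
    return f
def world(f,uv,z=None,plane=None):
    """pixels -> world by depth map, or by horizontal plane"""
    uv=np.array(uv,float).reshape(-1,2)
    n=cv2.undistortPoints(uv.reshape(-1,1,2),f["K"],f["d"]).reshape(-1,2)
    ray=np.c_[n[:,0],-n[:,1],-np.ones(len(n))]
    if plane is None:
        if z is None: z=f["z_map"][uv[:,1].astype(int),uv[:,0].astype(int)]
        return (ray*np.reshape(z,(-1,1)))@f["Rm"].T+f["e"]
    w=ray@f["Rm"].T
    return f["e"]+w*((plane-f["e"][2])/w[:,2])[:,None]
def cloud(f):
    h,w=f["z_map"].shape; u,v=np.meshgrid(np.arange(w),np.arange(h))
    return world(f,np.c_[u.ravel(),v.ravel()],f["z_map"].ravel()).reshape(h,w,3)
E
python3 - <<'E'
from h import *
print(r.sense())
for n in ("scene","top"):
    f=grab(n); cv2.imwrite(f"pics/{n}0.png",f["img"]); print(n,f["e"],f["Rm"].round(3).tolist(),f["fx"],f["d"])
E
```

```text
pics
{'clock': 0.0, 'qpos': array([ 1.17065517e+00,  3.53645775e-01,  1.63413693e+00, -3.78938502e-05,
        1.15523119e+00, -2.44308696e-03]), 'qvel': array([ 8.17128037e-04, -2.01333444e-03, -9.87385468e-05,  5.90490284e-04,
       -1.96106458e-03,  3.41504098e-03]), 'joint_efforts': array([-3.35379744e-03, -6.05259061e+01, -3.42068946e+01, -3.75324735e-04,
        9.13153257e-03,  8.20119055e-06]), 'eef_pos': array([241.99666339, 575.98630071, 403.96180978]), 'tcp_rot': array([-3.14017133e+00,  3.11745556e-05,  2.74390993e+00]), 'contact_force': array([-0.06998816, -0.10417012,  0.0839812 ]), 'wrist_torque': array([ 0.01915482, -0.00705784,  0.01377096]), 'grasp_force': 0.0, 'opening': 1.0016390673524636}
scene [1093.67990783  673.54071478  938.73073474] [[-0.785, -0.453, 0.424], [0.62, -0.556, 0.553], [-0.015, 0.697, 0.717]] 501.0139020912794 [-0.09537468  0.          0.          0.          0.        ]
top [ 378.29115147    9.06466247 1347.95043234] [[-0.019, 0.983, -0.18], [-1.0, -0.021, -0.008], [-0.012, 0.18, 0.984]] 508.08716806409785 [-0.02317953  0.          0.          0.          0.        ]
```

View pics/scene0.png

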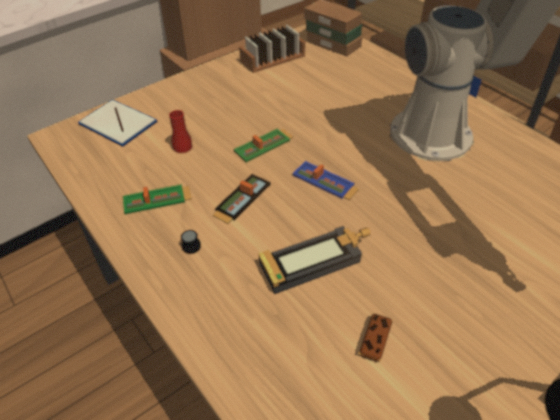

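View pics/top0.png

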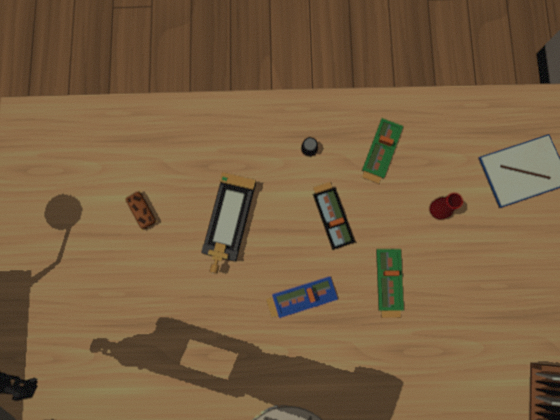

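The candidates for the slide in the top view are the black one at (333,217), blue (304,297), green (383,150) and green (390,279). The black one is the slide. Its tongue is at about (320,187) and its grip at (336,222). The light box is at (230,218), with its lip at (238,181) and its knob at (216,265). The bystanders are the chimney (445,205), case (141,210) and loupe (310,147).

Run:
```python
from h import *
f=grab("top"); c=cloud(f); im=f["img"]
big=cv2.resize(im[160:280,180:380],None,fx=4,fy=4,interpolation=cv2.INTER_CUBIC); cv2.imwrite("pics/crop0.png",big)
z=c[...,2]
print("sill",np.median(z[300:310,100:150]))
def rect(x0,x1,y0,y1,lo,hi,nm):
    m=np.zeros(z.shape,bool); m[y0:y1,x0:x1]=True; m&=(z>lo)&(z<hi)
    p=c[m][:,:2].astype(np.float32); q=cv2.minAreaRect(p); print(nm,len(p),q,np.median(c[m][:,2]),p.mean(0))
rect(305,362,180,255,5,18,"slide")
rect(305,362,180,255,22,60,"grip")
rect(190,265,165,262,22,70,"box")
rect(205,226,258,276,30,70,"knob")
print(world(f,[[333,217],[320,187],[304,297],[383,150],[390,279],[216,265],[238,181],[445,205],[141,210],[310,147]]).round(0))
```

```text
sill -0.19554506662598214
slide 1196 ((602.930419921875, -132.88040161132812), (149.90184020996094, 201.3706817626953), 88.7543716430664) 8.457955140389572 [ 603.3408  -132.39659]
grip 76 ((585.8916015625, -138.60975646972656), (12.057185173034668, 36.279571533203125), 18.414466857910156) 36.709342858231935 [ 585.36053 -138.0453 ]
box 2992 ((599.8173217773438, 146.27139282226562), (92.94060516357422, 235.43515014648438), 75.39092254638672) 32.25418712344867 [604.29333 144.31421]
knob 114 ((478.49139404296875, 173.74192810058594), (29.82496452331543, 44.03108215332031), 72.96003723144531) 50.78910553476362 [476.04263 177.29007]
[[ 602. -133.    6.]
 [ 685. -101.    5.]
 [ 392.  -49.    9.]
 [ 784. -277.    9.]
 [ 434. -275.   10.]
 [ 476.  174.   52.]
 [ 697.  118.   43.]
 [ 610. -404.  102.]
 [ 627.  377.   29.]
 [ 787.  -75.   41.]]
```

View pics/crop0.png

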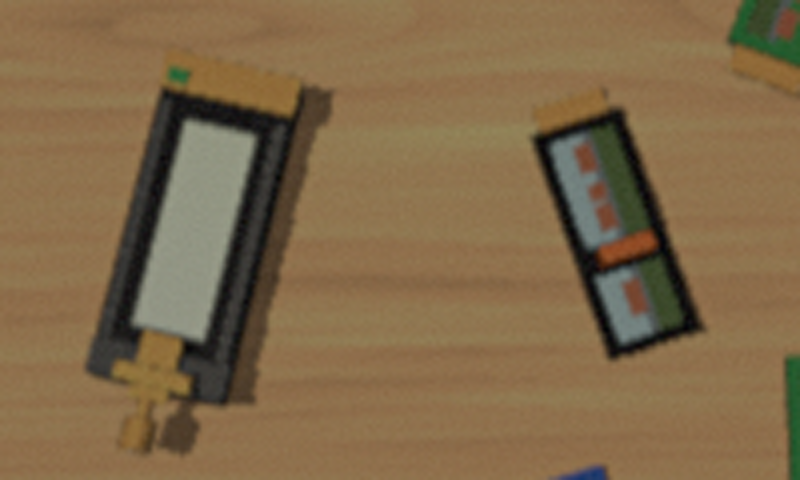

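The close crop confirms the black-framed slide with the orange grip, tongue towards +x. The light box stop is at the near end.

```bash
cat >> h.py <<'E'
def go(x,y,z,yaw):
    """deltas (cm, tool axes as they stand now) for TCP to x,y,z, and the tool yaw to reach world yaw"""
    s=r.sense(); d=np.array([x,y,z])-s["eef_pos"]; t=Rt(s["tcp_rot"]).T@d/10
    w=(yaw-s["tcp_rot"][2]+np.pi)%(2*np.pi)-np.pi
    print("t",round(s["clock"],2),"tool cm",t.round(2),"norm",np.linalg.norm(t).round(1),"tool yaw",round(-w,3),"open",round(s["opening"],2),"F",s["contact_force"].round(1))
E
python3 -c "
from h import *
go(478,175,320,2.887)"
```

```text
t 0.15 tool cm [-37.29 -27.82   8.44] norm 47.3 tool yaw -0.143 open 1.0 F [-0.4 -0.8 -0.3]
```

>>> apply_moves --deltas '[{"claw":-1,"delta_pos":[-4.66,-3.48,1.05],"yaw":0},{"claw":-1,"delta_pos":[-4.66,-3.48,1.05],"yaw":0},{"claw":-1,"delta_pos":[-4.66,-3.48,1.05],"yaw":0},{"claw":-1,"delta_pos":[-4.66,-3.48,1.05],"yaw":0},{"claw":-1,"delta_pos":[-4.66,-3.48,1.05],"yaw":0},{"claw":-1,"delta_pos":[-4.66,-3.48,1.05],"yaw":0},{"claw":-1,"delta_pos":[-4.66,-3.48,1.05],"yaw":0},{"claw":-1,"delta_pos":[-4.66,-3.48,1.05],"yaw":-0.143}]'

```text
clock: 1.15
eef_pos: [478.7, 173.4, 320.4]
tcp_rot: [3.141, 0.0, 2.89]
contact_force: [-0.1, 0.3, 0.5]
opening: 1.002
grasp_force: 0.0
```

>>> apply_moves --deltas '[{"claw":-1,"delta_pos":[0,0,0],"yaw":0},{"claw":-1,"delta_pos":[0,0,0],"yaw":0}]'

```text
clock: 1.4
eef_pos: [477.9, 175.1, 320.6]
tcp_rot: [-3.142, -0.001, 2.884]
contact_force: [-0.2, 0.5, 0.3]
opening: 0.996
grasp_force: 0.0
```

Run:
```python
from h import *
go(478,175,320,2.887)
f=grab("wrist"); cv2.imwrite("pics/w1.png",f["img"]); c=cloud(f); z=c[...,2]
print(f["e"],f["Rm"].round(2).tolist())
np.save("c1.npy",c); print(world(f,[[280,210]]), (f["z_map"]>0).mean())
```

```text
t 1.4 tool cm [-0.02 -0.    0.06] norm 0.1 tool yaw -0.003 open 1.0 F [-0.2  0.5  0.3]
[400.80750139 195.69559126 289.09276587] [[0.26, -0.92, -0.3], [0.97, 0.24, 0.08], [0.0, -0.31, 0.95]]
[[476.33742784 177.23077765  54.59232339]] 0.9958248299319727
```

View pics/w1.png

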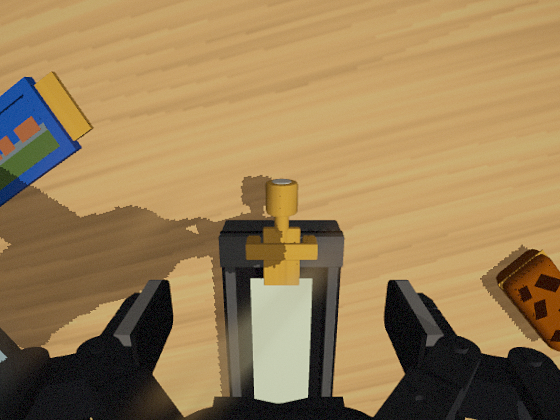

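The wrist view shows the brass knob at (282,197), the bridge at (282,248) and the box's near corners at (220,235) and (343,235). Next I fit the axis from the depth.

Run:
```python
from h import *
c=np.load("c1.npy"); z=c[...,2]
def reg(x0,x1,y0,y1,lo,hi,nm):
    m=np.zeros(z.shape,bool); m[y0:y1,x0:x1]=True; m&=(z>lo)&(z<hi); p=c[m]
    q=cv2.minAreaRect(p[:,:2].astype(np.float32)); print(nm,len(p),q,"zmed",np.median(p[:,2]).round(1),"ztop",np.percentile(p[:,2],98).round(1)); return p
reg(262,302,175,214,48,60,"knob")
reg(240,322,236,262,47,60,"bridge")
reg(215,350,215,400,33,41,"rails/wall")
p=reg(215,350,215,400,26,33,"lit")
# rows across the box: rail outer edges
for row in (245,270,300,330,360):
    l=c[row,200:300]; rr=c[row,300:400]
    il=np.where(l[:,2]>28)[0]; ir=np.where(rr[:,2]>28)[0]
    a,b=l[il[0]],rr[ir[-1]]; print(row,a.round(1),b.round(1),((a+b)/2).round(1),np.linalg.norm((a-b)[:2]).round(1))
print(c[177:240:5,282].round(1))
```

```text
knob 906 ((470.0291748046875, 179.96925354003906), (19.59782600402832, 21.276531219482422), 75.3735580444336) zmed 53.1 ztop 55.3
bridge 1278 ((506.68621826171875, 170.57598876953125), (49.82959747314453, 19.437084197998047), 73.73306274414062) zmed 51.1 ztop 52.5
rails/wall 4760 ((575.4706420898438, 152.03521728515625), (91.57946014404297, 153.59913635253906), 75.30061340332031) zmed 35.8 ztop 38.5
lit 11499 ((579.5155639648438, 151.05047607421875), (92.6495361328125, 162.32456970214844), 75.20450592041016) zmed 29.4 ztop 31.0
245 [496.5 126.   37.5] [520.5 213.7  35.7] [508.5 169.8  36.6] 90.9
270 [520.7 119.2  28.4] [543.8 207.7  29. ] [532.3 163.5  28.7] 91.4
300 [546.4 112.8  29. ] [481.  218.9 174.5] [513.7 165.9 101.8] 124.6
330 [573.9 104.9  29. ] [489.8 216.2 179.3] [531.9 160.6 104.2] 139.6
360 [400.8 195.7 289.1] [500.8 214.  181.6] [450.8 204.8 235.3] 101.7
[[468.1 181.4  -1.2]
 [459.9 182.9  48.3]
 [461.6 182.4  54.5]
 [464.8 181.6  54.5]
 [468.1 180.7  54.4]
 [471.  180.   55.8]
 [474.7 179.   54.5]
 [478.  178.2  54.8]
 [483.4 176.8  48.9]
 [486.8 175.9  48.9]
 [490.6 175.   48.4]
 [493.5 174.2  49.9]
 [498.7 172.9  46. ]]
```

>>> apply_moves --deltas '[{"claw":-1,"delta_pos":[0.9,0.28,3.0],"yaw":0},{"claw":-1,"delta_pos":[0,0,4.5],"yaw":0},{"claw":-1,"delta_pos":[0,0,3.5],"yaw":0},{"claw":-1,"delta_pos":[0,0,1.1],"yaw":0},{"claw":1,"delta_pos":[0,0,0],"yaw":0},{"claw":1,"delta_pos":[0,0,0],"yaw":0},{"claw":1,"delta_pos":[0,0,0],"yaw":0},{"claw":1,"delta_pos":[0,0,0],"yaw":0}]' --grip_force 30

```text
clock: 2.45
eef_pos: [470.0, 179.6, 200.7]
tcp_rot: [-3.141, 0.001, 2.888]
contact_force: [-3.1, -5.9, 12.1]
opening: 0.244
grasp_force: 30.0
```

>>> apply_moves --deltas '[{"claw":1,"delta_pos":[0,0,0],"yaw":0},{"claw":1,"delta_pos":[0,0,0],"yaw":0}]'

```text
clock: 2.7
eef_pos: [470.0, 179.5, 200.7]
tcp_rot: [-3.141, 0.0, 2.887]
contact_force: [-2.0, -6.4, 11.0]
opening: 0.248
grasp_force: 29.8
```

>>> apply_moves --deltas '[{"claw":1,"delta_pos":[0.5,0,-0.05],"yaw":0},{"claw":1,"delta_pos":[0.5,0,0],"yaw":0},{"claw":1,"delta_pos":[0.5,0,0],"yaw":0},{"claw":1,"delta_pos":[0.4,0,0],"yaw":0},{"claw":1,"delta_pos":[0,0,0],"yaw":0}]'

```text
clock: 3.32
eef_pos: [451.4, 184.4, 200.9]
tcp_rot: [-3.141, 0.0, 2.887]
contact_force: [0.0, -4.7, 5.0]
opening: 0.247
grasp_force: 29.8
```

>>> apply_moves --deltas '[{"claw":1,"delta_pos":[0.3,0,0],"yaw":0},{"claw":1,"delta_pos":[0,0,0],"yaw":0}]'

```text
clock: 3.58
eef_pos: [448.7, 185.1, 200.8]
tcp_rot: [-3.141, 0.001, 2.887]
contact_force: [-0.2, -5.6, 4.8]
opening: 0.246
grasp_force: 29.9
```

>>> apply_moves --deltas '[{"claw":1,"delta_pos":[0.3,0,0],"yaw":0},{"claw":1,"delta_pos":[0,0,0],"yaw":0}]'

```text
clock: 3.82
eef_pos: [447.7, 185.4, 201.0]
tcp_rot: [3.141, 0.005, 2.888]
contact_force: [12.4, -16.3, -3.9]
opening: 0.242
grasp_force: 30.0
```

>>> apply_moves --deltas '[{"claw":1,"delta_pos":[0.15,0,0],"yaw":0},{"claw":1,"delta_pos":[0,0,0],"yaw":0},{"claw":1,"delta_pos":[-0.15,0,0],"yaw":0},{"claw":-1,"delta_pos":[0,0,0],"yaw":0},{"claw":-1,"delta_pos":[0,0,0],"yaw":0},{"claw":-1,"delta_pos":[0,0,0],"yaw":0},{"claw":-1,"delta_pos":[0,0,-5],"yaw":0},{"claw":-1,"delta_pos":[0,0,-5],"yaw":0}]'

```text
clock: 4.82
eef_pos: [445.3, 186.5, 300.9]
tcp_rot: [-3.141, -0.002, 2.887]
contact_force: [0.5, -0.1, 0.1]
opening: 1.001
grasp_force: 0.0
```

>>> apply_moves --deltas '[{"claw":-1,"delta_pos":[-3,0,-5],"yaw":0},{"claw":-1,"delta_pos":[-4,0,-3],"yaw":0},{"claw":-1,"delta_pos":[-2,0,-3],"yaw":0},{"claw":-1,"delta_pos":[0,0,0],"yaw":0},{"claw":-1,"delta_pos":[0,0,0],"yaw":0}]'

```text
clock: 5.45
eef_pos: [532.0, 163.8, 409.3]
tcp_rot: [-3.141, -0.002, 2.887]
contact_force: [-0.3, 0.3, -0.7]
opening: 1.0
grasp_force: 0.0
```

Run:
```python
from h import *
f=grab("wrist"); cv2.imwrite("pics/w2.png",f["img"]); c=cloud(f); np.save("c2.npy",c)
a=-0.2575; ex=np.array([np.cos(a),np.sin(a)]); ey=np.array([-ex[1],ex[0]]); o=np.array([604.4,144.2])
q=(c[...,:2]-o); bx=q@ex; by=q@ey; z=c[...,2]
k=(bx<-125)&(bx>-200)&(abs(by)<30)&(z>45)&(z<62); print("knob",k.sum(),np.percentile(bx[k],[1,50,99]),np.percentile(by[k],[1,50,99]))
l=(bx>70)&(bx<125)&(abs(by)<60)&(z>42)&(z<60); print("lip",l.sum(),np.percentile(bx[l],[1,50,99]) if l.any() else 0,np.percentile(by[l],[1,50,99]) if l.any() else 0)
b=(bx<-60)&(bx>-112)&(abs(by)<10)&(z>44)&(z<60); print("bar",np.percentile(bx[b],[1,50,99]))
g=(abs(bx)<60)&(z>33.5)&(z<40)
for s in (-1,1):
    m=g&(by*s>30)&(by*s<50); print("rail",s,m.sum(),np.percentile(by[m],[2,98]))
m=(bx>-60)&(bx<60)&(abs(by)<20); print("seat z",np.median(z[m]))
go(0,0,0,0)
```

```text
knob 1259 [-170.67289063 -150.01103146 -125.53231664] [-11.50646528   0.50531679  13.00178737]
lip 1770 [ 87.4106434   99.41772305 112.85627166] [-4.44151891e+01  4.55878648e-04  4.52288969e+01]
bar [-111.80365582 -103.72063608  -94.70102885]
rail -1 879 [-42.11835193 -34.38312122]
rail 1 871 [35.43568379 43.45502306]
seat z 29.676925313915376
t 5.5 tool cm [ 47.26 -29.19  41.03] norm 69.1 tool yaw 2.887 open 1.0 F [ 0.2 -0.4 -0.8]
```

View pics/w2.png

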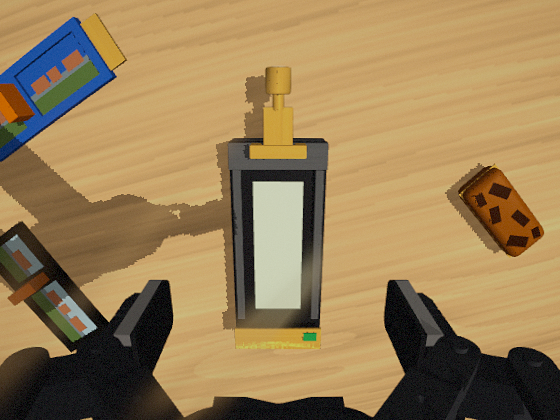

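The picture shows the stop fully out: knob at (278,80), bar end flush with the bridge at (278,145), depth at x≈-95. The lip is at (278,338) and the seat is empty. On to the slide.

```bash
python3 -c "
from h import *
go(590,-137,350,np.pi+0.33)"
```

```text
t 5.5 tool cm [-13.21 -27.64   5.9 ] norm 31.2 tool yaw -0.584 open 1.0 F [ 0.2 -0.4 -0.8]
```

>>> apply_moves --deltas '[{"claw":-1,"delta_pos":[-2.64,-5.53,1.18],"yaw":0},{"claw":-1,"delta_pos":[-2.64,-5.53,1.18],"yaw":0},{"claw":-1,"delta_pos":[-2.64,-5.53,1.18],"yaw":0},{"claw":-1,"delta_pos":[-2.64,-5.53,1.18],"yaw":0},{"claw":-1,"delta_pos":[-2.64,-5.53,1.18],"yaw":0},{"claw":-1,"delta_pos":[0,0,0],"yaw":-0.18},{"claw":-1,"delta_pos":[0,0,0],"yaw":-0.18},{"claw":-1,"delta_pos":[0,0,0],"yaw":-0.18}]'

```text
clock: 6.5
eef_pos: [590.0, -136.7, 349.7]
tcp_rot: [3.14, -0.002, -2.85]
contact_force: [0.3, 1.0, 0.8]
opening: 1.002
grasp_force: 0.0
```

>>> apply_moves --deltas '[{"claw":-1,"delta_pos":[0,0,0],"yaw":-0.044},{"claw":-1,"delta_pos":[0,0,0],"yaw":0},{"claw":-1,"delta_pos":[0,0,0],"yaw":0}]'

```text
clock: 6.88
eef_pos: [590.5, -136.7, 350.6]
tcp_rot: [3.141, -0.001, -2.813]
contact_force: [0.7, -0.2, -0.0]
opening: 0.999
grasp_force: 0.0
```

Run:
```python
from h import *
f=grab("wrist"); cv2.imwrite("pics/w3.png",f["img"]); c=cloud(f); z=c[...,2]; p=c.reshape(-1,3)
near=(np.hypot(p[:,0]-602,p[:,1]+133)<110)
def rr(m,n):
    q=cv2.minAreaRect(p[m][:,:2].astype(np.float32)); print(n,m.sum(),np.round(q[0],1),np.round(q[1],1),round(q[2],1),p[m][:,2].mean().round(1))
rr(near&(p[:,2]>6.5)&(p[:,2]<14),"frame")
rr(near&(p[:,2]>30)&(p[:,2]<45),"grip")
hsv=cv2.cvtColor(f["img"],cv2.COLOR_BGR2HSV).reshape(-1,3)
rr(near&(p[:,2]>20)&(p[:,2]<45)&(hsv[:,1]>120),"grip2")
go(590,-137,350,np.pi+0.33)
```

```text
frame 6156 [ 601.9 -134.4] [160.5  64.2] 17.3 9.0
grip 774 [ 587.2 -138.9] [12.6 35.3] 17.4 36.8
grip2 886 [ 586.7 -138.8] [12.2 35.7] 18.9 35.1
t 6.92 tool cm [0.07 0.   0.07] norm 0.1 tool yaw -0.001 open 1.0 F [-0.3  0.4 -0.4]
```

View pics/w3.png

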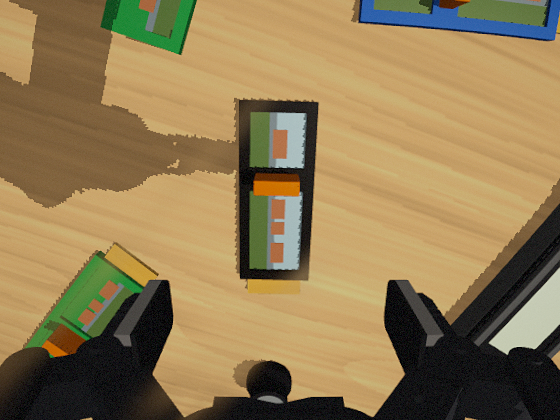

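The black slide is upright in the view: grip at (277,185), tongue at (273,287). Frame yaw is 0.302 and the grip is at (587.4,-138.9), with sizes agreeing. Descending to grip across its 36 mm width, so the slide can pivot between the pads.

>>> apply_moves --deltas '[{"claw":-1,"delta_pos":[0.36,-0.12,3],"yaw":0.026},{"claw":-1,"delta_pos":[0,0,5],"yaw":0},{"claw":-1,"delta_pos":[0,0,5],"yaw":0},{"claw":-1,"delta_pos":[0,0,3.3],"yaw":0},{"claw":1,"delta_pos":[0,0,0],"yaw":0},{"claw":1,"delta_pos":[0,0,0],"yaw":0},{"claw":1,"delta_pos":[0,0,0],"yaw":0},{"claw":1,"delta_pos":[0,0,0],"yaw":0}]' --grip_force 20

```text
clock: 7.92
eef_pos: [588.7, -139.6, 190.1]
tcp_rot: [-3.14, 0.003, -2.838]
contact_force: [-0.2, 0.3, 7.1]
opening: 0.413
grasp_force: 21.2
```

>>> apply_moves --deltas '[{"claw":1,"delta_pos":[0,0,0],"yaw":0},{"claw":1,"delta_pos":[0,0,-0.5],"yaw":0},{"claw":1,"delta_pos":[0,0,-1],"yaw":0},{"claw":1,"delta_pos":[0,0,-1.5],"yaw":0},{"claw":1,"delta_pos":[0,0,-2],"yaw":0},{"claw":1,"delta_pos":[0,0,0],"yaw":0}]'

```text
clock: 8.68
eef_pos: [588.8, -139.6, 240.6]
tcp_rot: [-3.14, 0.003, -2.838]
contact_force: [0.5, 0.1, -2.6]
opening: 0.417
grasp_force: 20.4
```

```bash
cat >> h.py <<'E'
def slidefit(f,out=None):
    """tilt of held/placed slide seen by the wrist camera: plane through frame top, in tool-heading axes"""
    s=r.sense(); c=cloud(f); p=c.reshape(-1,3)-s["eef_pos"]; yw=s["tcp_rot"][2]+np.pi
    ax=np.array([np.cos(yw),np.sin(yw)]); X=p[:,:2]@ax; Y=p[:,:2]@np.array([-ax[1],ax[0]]); Z=p[:,2]
    return X,Y,Z,f["img"].reshape(-1,3)
E
python3 - <<'E'
from h import *
f=grab("wrist"); cv2.imwrite("pics/w4.png",f["img"][:,120:440])
X,Y,Z,_=slidefit(f); s=r.sense(); print(s["eef_pos"],s["contact_force"],s["opening"],s["grasp_force"])
m=(abs(Y)<28)&(X>-75)&(X<110)&(Z<-150)&(Z>-230)
for a in range(-80,110,8):
    k=m&(X>=a)&(X<a+8)
    if k.sum()>5: print(a+4,k.sum(),np.percentile(Z[k],[10,50,90]).round(1))
E
```

```text
[ 588.31181567 -139.52319088  239.50634082] [ 0.20917177  0.17951073 -2.30538263] 0.4140076918764553 20.397036373615265
-68 978 [-186.3 -180.  -179. ]
-60 2708 [-180.6 -179.7 -178.9]
-52 2691 [-184.3 -183.3 -179.8]
-44 2604 [-184.2 -183.3 -179.7]
-36 2467 [-184.1 -183.1 -179.7]
-28 2356 [-184.1 -183.1 -179.7]
-20 2245 [-184.2 -183.2 -179.7]
-12 3300 [-183.9 -180.2 -156.6]
-4 5413 [-179.5 -160.3 -151.5]
4 1083 [-152.6 -151.9 -151.2]
12 78 [-158.7 -154.9 -151.3]
28 760 [-184.2 -183.4 -182.6]
36 1207 [-184.2 -183.5 -182.7]
44 1290 [-184.3 -183.5 -182.6]
52 1342 [-184.2 -183.4 -180.3]
60 1386 [-184.2 -183.4 -179.9]
68 1264 [-184.1 -183.3 -180. ]
76 774 [-184.2 -183.5 -182.7]
84 11 [-184.9 -184.1 -183.4]
```

View pics/w4.png

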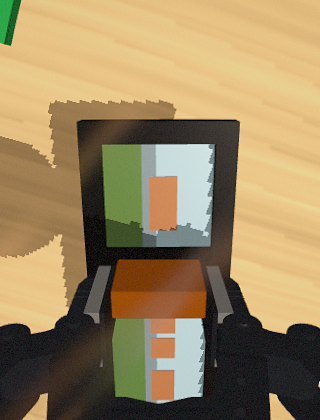

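The slide is held level with about 7 mm under the fingertips. The tool cannot tilt, so I'll pivot the slide in the pads by lowering its heel onto the top of the fixed lip from the box's far end. That gives heel up. Carrying it there first.

>>> apply_moves --deltas '[{"claw":1,"delta_pos":[0,0,-2],"yaw":0},{"claw":1,"delta_pos":[0,0,-3],"yaw":0},{"claw":1,"delta_pos":[0,0,0],"yaw":0.1},{"claw":1,"delta_pos":[0,0,0],"yaw":0.12},{"claw":1,"delta_pos":[0,0,0],"yaw":0.12},{"claw":1,"delta_pos":[0,0,0],"yaw":0.12},{"claw":1,"delta_pos":[0,0,0],"yaw":0.1},{"claw":1,"delta_pos":[0,0,0],"yaw":0}]' --grip_force 35

```text
clock: 9.72
eef_pos: [587.9, -139.4, 288.7]
tcp_rot: [3.142, 0.0, 2.885]
contact_force: [0.7, 0.1, -1.9]
opening: 0.411
grasp_force: 41.4
```

>>> apply_moves --deltas '[{"claw":1,"delta_pos":[-0.8,2.0,0],"yaw":0},{"claw":1,"delta_pos":[-1.6,4.0,0],"yaw":0},{"claw":1,"delta_pos":[-1.9,4.8,0],"yaw":0},{"claw":1,"delta_pos":[-1.9,4.8,0],"yaw":0},{"claw":1,"delta_pos":[-1.9,4.8,0],"yaw":0},{"claw":1,"delta_pos":[-1.8,4.5,0],"yaw":0},{"claw":1,"delta_pos":[-1.2,3.0,0],"yaw":0},{"claw":1,"delta_pos":[0,0,0],"yaw":0}]'

```text
clock: 10.72
eef_pos: [767.1, 105.8, 287.9]
tcp_rot: [3.141, 0.001, 2.889]
contact_force: [-0.0, -0.5, -1.8]
opening: 0.411
grasp_force: 41.4
```

```bash
cat >> h.py <<'E'
A=-0.2575; EX=np.array([np.cos(A),np.sin(A)]); EY=np.array([-EX[1],EX[0]]); O=np.array([605.,144.4])
def box(p): q=np.asarray(p)[...,:2]-O; return np.stack([q@EX,q@EY,np.asarray(p)[...,2]-30],-1)
E
python3 - <<'E'
from h import *
t=O+168.4*EX; go(t[0],t[1],245,np.pi+A)
s=r.sense(); print(box(s["eef_pos"]))
f=grab("wrist"); b=box(cloud(f)); Z=b[...,2]; m=(abs(b[...,1])<60)&(b[...,0]>80)&(b[...,0]<155)
h=s["eef_pos"][2]-30-180
k=m&(abs(Z-h)<3)
print("heel/top Z",h,k.sum(),np.percentile(b[...,0][k],[0.5,2]),np.percentile(b[...,1][k],[1,99]))
for a in range(94,150,8):
    j=k&(b[...,0]>a)&(b[...,0]<a+8); 
    if j.sum()>20: print(a,np.percentile(b[...,1][j],[1,99]).round(1),np.median(Z[j]).round(1))
E
```

```text
t 10.72 tool cm [-0.18 -0.4   4.29] norm 4.3 tool yaw 0.005 open 0.41 F [-0.  -0.5 -1.8]
[166.57858183   3.92911606 257.87034766]
heel/top Z 77.87034766073083 8748 [99.65632594 99.9795857 ] [-27.48333052  35.81496318]
94 [-27.3  35.5] 77.1
102 [-27.4  35.5] 77.1
110 [-27.7  35.8] 77.0
118 [-27.5  35.8] 77.0
126 [-27.5  35.9] 76.9
134 [-27.5  35.9] 77.0
142 [-27.4  36. ] 76.9
```

>>> apply_moves --deltas '[{"claw":1,"delta_pos":[-0.2,-0.4,1.5],"yaw":0},{"claw":1,"delta_pos":[0,0,2.8],"yaw":0},{"claw":1,"delta_pos":[0,0,0.4],"yaw":0},{"claw":1,"delta_pos":[0,0,0.3],"yaw":0},{"claw":1,"delta_pos":[0,0,0.2],"yaw":0},{"claw":1,"delta_pos":[0,0,0.2],"yaw":0},{"claw":1,"delta_pos":[0,0,0.2],"yaw":0}]' --grip_force 20

```text
clock: 11.65
eef_pos: [767.7, 97.8, 233.6]
tcp_rot: [3.141, 0.002, 2.885]
contact_force: [1.0, -2.1, 4.7]
opening: 0.41
grasp_force: 42.2
```

>>> apply_moves --deltas '[{"claw":1,"delta_pos":[0,0,0.2],"yaw":0},{"claw":1,"delta_pos":[0,0,0.2],"yaw":0}]'

```text
clock: 11.9
eef_pos: [768.5, 97.6, 230.3]
tcp_rot: [3.14, 0.005, 2.885]
contact_force: [5.0, -1.3, 6.6]
opening: 0.411
grasp_force: 42.6
```

```bash
cat >> h.py <<'E'
def tilt():
    s=r.sense(); f=grab("wrist"); b=box(cloud(f)).reshape(-1,3); t=box(s["eef_pos"])
    X=b[:,0]-t[0]; Y=b[:,1]-t[1]; Z=b[:,2]-t[2]
    m=(abs(Y)<36)&(abs(Y)>22)&(X>-64)&(X<-22)&(Z>-192)&(Z<-160)
    p=np.polyfit(X[m],Z[m],1)
    for _ in range(3):
        k=m&(abs(Z-np.polyval(p,X))<2.5); p=np.polyfit(X[k],Z[k],1)
    k=(abs(Y)<33)&(abs(Z-np.polyval(p,X))<2.5)&(X<-20)&(X>-90)
    print("TCP box",t.round(1),"F",s["contact_force"].round(1),"open",round(s["opening"],3),"| tilt",round(-np.arctan(p[0]),3),"top Z at X=0",p[1].round(1),"n",k.sum(),"heel X",np.percentile(X[k],0.5).round(1),"Y",(np.percentile(b[k,1],[1,99]).mean()).round(1),"seat z of top at heel",(np.polyval(p,-66)+t[2]).round(1))
    return f
E
python3 -c "
from h import *
tilt()"
```

```text
TCP box [170.1  -3.6 200.3] F [ 5.  -1.3  6.6] open 0.411 | tilt 0.081 top Z at X=0 -180.9 n 8658 heel X -67.8 Y -3.3 seat z of top at heel 24.8
```

The tilt is working: heel up 0.08 rad at under 9 N. Lowering further.

>>> apply_moves --deltas '[{"claw":1,"delta_pos":[0,0,0.2],"yaw":0},{"claw":1,"delta_pos":[0,0,0.2],"yaw":0},{"claw":1,"delta_pos":[0,0,0.2],"yaw":0},{"claw":1,"delta_pos":[0,0,0.1],"yaw":0},{"claw":1,"delta_pos":[0,0,0],"yaw":0},{"claw":1,"delta_pos":[0,0,-1.5],"yaw":0},{"claw":1,"delta_pos":[0,0,-2.5],"yaw":0},{"claw":1,"delta_pos":[0,0,0],"yaw":0}]'

```text
clock: 12.95
eef_pos: [767.7, 98.1, 263.7]
tcp_rot: [3.14, 0.003, 2.885]
contact_force: [-0.3, -0.2, -1.6]
opening: 0.412
grasp_force: 42.4
```

```bash
python3 -c "
from h import *
tilt()"
```

```text
TCP box [169.1  -3.3 233.7] F [-0.3 -0.2 -1.6] open 0.412 | tilt 0.167 top Z at X=0 -180.8 n 9244 heel X -69.2 Y -3.1 seat z of top at heel 64.0
```

>>> apply_moves --deltas '[{"claw":1,"delta_pos":[0,0.3,-2],"yaw":0},{"claw":1,"delta_pos":[2,0,0],"yaw":0},{"claw":1,"delta_pos":[3.5,0,0],"yaw":0},{"claw":1,"delta_pos":[4,0,0],"yaw":0},{"claw":1,"delta_pos":[4,0,0],"yaw":0},{"claw":1,"delta_pos":[3.5,0,0],"yaw":0},{"claw":1,"delta_pos":[2.3,0,0],"yaw":0},{"claw":1,"delta_pos":[0,0,0],"yaw":0}]'

```text
clock: 14.0
eef_pos: [579.9, 150.3, 281.6]
tcp_rot: [-3.141, -0.001, 2.886]
contact_force: [0.9, -0.1, -1.3]
opening: 0.411
grasp_force: 42.3
```

>>> apply_moves --deltas '[{"claw":1,"delta_pos":[0,0,1.5],"yaw":0},{"claw":1,"delta_pos":[0,0,1.4],"yaw":0},{"claw":1,"delta_pos":[0,0,0],"yaw":0}]'

```text
clock: 14.38
eef_pos: [580.8, 149.4, 250.0]
tcp_rot: [-3.14, -0.003, 2.884]
contact_force: [0.1, -1.1, -1.5]
opening: 0.412
grasp_force: 42.3
```

```bash
python3 -c "
from h import *
f=tilt(); cv2.imwrite('pics/w5.png',f['img'])
f=grab('scene'); cv2.imwrite('pics/s5.png',cv2.resize(f['img'][200:310,210:410],None,fx=4,fy=4,interpolation=cv2.INTER_CUBIC))
c=box(cloud(f)); 
for x in (60,70,80,90,100): 
    m=(abs(c[...,0]-x)<3)&(abs(c[...,1])<24)&(c[...,2]<40); print(x,m.sum(),np.percentile(c[...,2][m],[5,50,95]).round(1))
"
```

```text
TCP box [-24.6  -1.4 220. ] F [ 0.1 -1.1 -1.5] open 0.412 | tilt 0.173 top Z at X=0 -180.9 n 9360 heel X -70.3 Y -1.7 seat z of top at heel 50.7
60 70 [ 0.3 24.9 29.1]
70 57 [ 0.7 18.9 22. ]
80 73 [-1.9  2.  19.5]
90 40 [12.4 15.2 17.2]
100 44 [12.6 15.1 18.2]
```

View pics/s5.png

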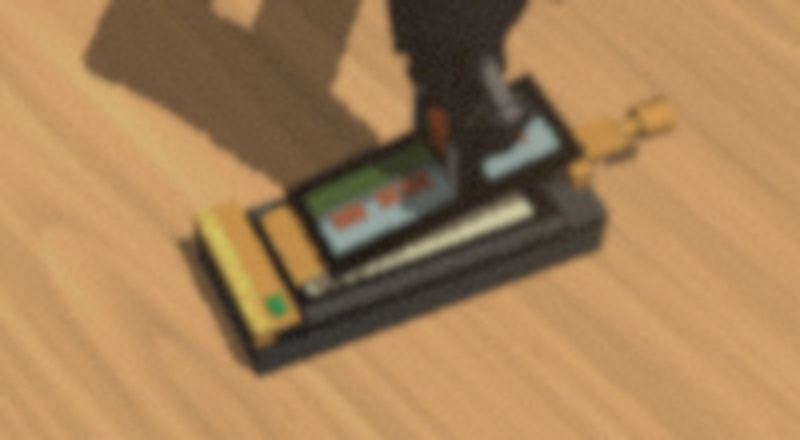

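The scene crop shows the slide tilted heel up, with the tongue at (292,245) just short of the lip at (250,270). Lowering the tip to the seat, then moving it forward under the lip.

>>> apply_moves --deltas '[{"claw":1,"delta_pos":[0,0.15,0.4],"yaw":0},{"claw":1,"delta_pos":[0,0,0.4],"yaw":0},{"claw":1,"delta_pos":[0,0,0.15],"yaw":0},{"claw":1,"delta_pos":[0,0,0],"yaw":0}]'

```text
clock: 14.98
eef_pos: [581.4, 151.2, 242.6]
tcp_rot: [-3.142, -0.0, 2.885]
contact_force: [-0.6, -0.4, -2.0]
opening: 0.41
grasp_force: 42.3
```

```bash
python3 -c "
from h import *
tilt()"
```

```text
TCP box [-24.5   0.6 212.6] F [-0.6 -0.4 -2. ] open 0.41 | tilt 0.171 top Z at X=0 -180.9 n 9375 heel X -69.8 Y 0.6 seat z of top at heel 43.1
```

>>> apply_moves --deltas '[{"claw":1,"delta_pos":[0,0,0.22],"yaw":0},{"claw":1,"delta_pos":[-0.4,0,0],"yaw":0},{"claw":1,"delta_pos":[-0.4,0,0],"yaw":0},{"claw":1,"delta_pos":[-0.4,0,0],"yaw":0},{"claw":1,"delta_pos":[0,0,0],"yaw":0}]'

```text
clock: 15.65
eef_pos: [593.5, 148.1, 240.5]
tcp_rot: [3.141, 0.0, 2.885]
contact_force: [-0.3, 0.4, -0.8]
opening: 0.412
grasp_force: 42.3
```

```bash
python3 -c "
from h import *
tilt()"
```

```text
TCP box [-12.1   0.6 210.5] F [-0.3  0.4 -0.8] open 0.412 | tilt 0.17 top Z at X=0 -180.8 n 9327 heel X -69.8 Y 0.6 seat z of top at heel 41.0
```

The tongue is under the lip, free of contact, and the tilt is still 0.17. Advancing the last 5 mm, then swinging the heel down along the arc.

>>> apply_moves --deltas '[{"claw":1,"delta_pos":[-0.3,0,0],"yaw":0},{"claw":1,"delta_pos":[-0.2,0,0],"yaw":0},{"claw":1,"delta_pos":[0,0,0.15],"yaw":0},{"claw":1,"delta_pos":[0.06,0,0.2],"yaw":0},{"claw":1,"delta_pos":[0.06,0,0.2],"yaw":0},{"claw":1,"delta_pos":[0.06,0,0.2],"yaw":0},{"claw":1,"delta_pos":[0.06,0,0.2],"yaw":0},{"claw":1,"delta_pos":[0,0,0],"yaw":0}]'

```text
clock: 16.7
eef_pos: [595.4, 147.6, 230.8]
tcp_rot: [-3.142, -0.0, 2.885]
contact_force: [-1.9, 1.1, 4.0]
opening: 0.412
grasp_force: 42.8
```

```bash
python3 -c "
from h import *
tilt()"
```

```text
TCP box [-10.1   0.7 200.8] F [-1.9  1.1  4. ] open 0.412 | tilt 0.101 top Z at X=0 -180.5 n 8903 heel X -68.9 Y 0.6 seat z of top at heel 27.0
```

>>> apply_moves --deltas '[{"claw":1,"delta_pos":[0.05,0,0.15],"yaw":0},{"claw":1,"delta_pos":[0.05,0,0.15],"yaw":0},{"claw":1,"delta_pos":[0.05,0,0.15],"yaw":0},{"claw":1,"delta_pos":[0.05,0,0.15],"yaw":0},{"claw":1,"delta_pos":[0.04,0,0.13],"yaw":0},{"claw":1,"delta_pos":[0.03,0,0.12],"yaw":0},{"claw":1,"delta_pos":[0,0,0],"yaw":0}]'

```text
clock: 17.62
eef_pos: [593.0, 148.2, 222.4]
tcp_rot: [-3.142, -0.0, 2.885]
contact_force: [-2.0, 0.3, 2.9]
opening: 0.406
grasp_force: 42.8
```

```bash
python3 -c "
from h import *
tilt()"
```

```text
TCP box [-12.6   0.6 192.4] F [-2.   0.3  2.9] open 0.406 | tilt 0.024 top Z at X=0 -180.3 n 8520 heel X -82.0 Y 0.7 seat z of top at heel 13.7
```

>>> apply_moves --deltas '[{"claw":1,"delta_pos":[0.03,0,0.08],"yaw":0},{"claw":1,"delta_pos":[0.03,0,0.08],"yaw":0},{"claw":1,"delta_pos":[0,0,0.06],"yaw":0},{"claw":1,"delta_pos":[0,0,0.06],"yaw":0},{"claw":1,"delta_pos":[0,0,0],"yaw":0}]'

```text
clock: 18.3
eef_pos: [592.3, 148.4, 219.6]
tcp_rot: [-3.141, -0.0, 2.885]
contact_force: [-2.4, 1.2, 2.6]
opening: 0.409
grasp_force: 42.9
```

```bash
python3 -c "
from h import *
tilt()"
```

```text
TCP box [-13.3   0.7 189.6] F [-2.4  1.2  2.6] open 0.409 | tilt 0.001 top Z at X=0 -180.4 n 12886 heel X -88.8 Y 0.7 seat z of top at heel 9.3
```

>>> apply_moves --deltas '[{"claw":1,"delta_pos":[0,0,0.08],"yaw":0},{"claw":1,"delta_pos":[0,0,0],"yaw":0}]'

```text
clock: 18.6
eef_pos: [592.3, 148.4, 219.5]
tcp_rot: [-3.142, -0.0, 2.885]
contact_force: [-5.5, 0.7, 10.6]
opening: 0.404
grasp_force: 43.6
```

```bash
python3 -c "
from h import *
tilt()"
```

```text
TCP box [-13.3   0.7 189.5] F [-5.5  0.7 10.6] open 0.404 | tilt 0.0 top Z at X=0 -180.3 n 13098 heel X -88.9 Y 0.7 seat z of top at heel 9.2
```

Force rises with no further motion, so the slide is flat on its seat. Releasing and going to the knob.

>>> apply_moves --deltas '[{"claw":1,"delta_pos":[0,0,-0.06],"yaw":0},{"claw":-1,"delta_pos":[0,0,0],"yaw":0},{"claw":-1,"delta_pos":[0,0,0],"yaw":0},{"claw":-1,"delta_pos":[0,0,0],"yaw":0},{"claw":-1,"delta_pos":[0,0,-3],"yaw":0},{"claw":-1,"delta_pos":[0,0,-5],"yaw":0},{"claw":-1,"delta_pos":[3,0,-5],"yaw":0},{"claw":-1,"delta_pos":[3,0,0],"yaw":0}]'

```text
clock: 19.65
eef_pos: [535.2, 164.0, 353.5]
tcp_rot: [3.138, 0.006, 2.884]
contact_force: [-0.1, 0.9, -1.0]
opening: 0.996
grasp_force: 0.0
```

>>> apply_moves --deltas '[{"claw":-1,"delta_pos":[1,0,-2],"yaw":0},{"claw":-1,"delta_pos":[0,0,0],"yaw":0}]'

```text
clock: 19.9
eef_pos: [525.3, 166.4, 371.3]
tcp_rot: [3.14, 0.003, 2.885]
contact_force: [0.2, 0.7, -0.6]
opening: 1.004
grasp_force: 0.0
```

```bash
python3 -c "
from h import *
f=grab('wrist'); cv2.imwrite('pics/w6.png',f['img'])
b=box(cloud(f)).reshape(-1,3)
x,y,z=b.T
m=(abs(y)<31)&(abs(z-10)<3)&(x>-78)&(x<75); p=np.polyfit(x[m],z[m],1); print('slide plane',p,m.sum())
m=(abs(z-10)<1.5)&(abs(y)<40)&(x>-40)&(x<60); print('y',np.percentile(y[m],[1,99]))
k=(x<-140)&(x>-200)&(abs(y)<20)&(z>15)&(z<32); print('knob',np.percentile(x[k],[1,50,99]),np.median(y[k]))
hsv=cv2.cvtColor(f['img'],cv2.COLOR_BGR2HSV).reshape(-1,3)
g=(z>30)&(z<45)&(abs(y)<25)&(abs(x)<50); print('grip',x[g].mean(),y[g].mean(),g.sum())
t=O-162*EX; go(t[0],t[1],199.5,np.pi+A)
"
```

```text
slide plane [-1.91899127e-03  9.18398123e+00] 3988
y [-30.30790492  32.99979165]
knob [-172.46537626 -159.03560082 -140.90277605] 0.37815981278376115
grip -16.04897800236717 1.274064051492089 728
t 19.95 tool cm [ 8.   -0.1  17.07] norm 18.9 tool yaw 0.001 open 1.0 F [ 0.2 -0.5 -0.6]
```

View pics/w6.png

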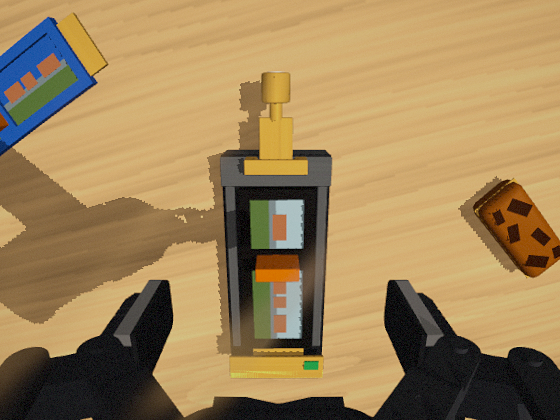

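The slide lies flat between the rails, with its tongue under the lip at (278,352), the knob at (276,88) and the stop still out. Now I push the knob home.

>>> apply_moves --deltas '[{"claw":-1,"delta_pos":[5,-0.1,0],"yaw":0},{"claw":-1,"delta_pos":[3,0,4],"yaw":0},{"claw":-1,"delta_pos":[0,0,5],"yaw":0},{"claw":-1,"delta_pos":[0,0,5],"yaw":0},{"claw":-1,"delta_pos":[0,0,3],"yaw":0},{"claw":1,"delta_pos":[0,0,0],"yaw":0},{"claw":1,"delta_pos":[0,0,0],"yaw":0},{"claw":1,"delta_pos":[0,0,0],"yaw":0}]' --grip_force 30

```text
clock: 20.95
eef_pos: [447.9, 185.7, 200.7]
tcp_rot: [3.14, 0.002, 2.885]
contact_force: [-1.2, -0.1, 0.8]
opening: 0.375
grasp_force: 0.0
```

>>> apply_moves --deltas '[{"claw":1,"delta_pos":[0,0,0],"yaw":0},{"claw":1,"delta_pos":[-0.4,0,0],"yaw":0},{"claw":1,"delta_pos":[-0.5,0,0],"yaw":0},{"claw":1,"delta_pos":[-0.5,0,0],"yaw":0},{"claw":1,"delta_pos":[-0.5,0,0],"yaw":0},{"claw":1,"delta_pos":[-0.3,0,0],"yaw":0},{"claw":1,"delta_pos":[0,0,0],"yaw":0}]'

```text
clock: 21.82
eef_pos: [468.7, 179.7, 200.8]
tcp_rot: [3.141, 0.001, 2.885]
contact_force: [-1.9, -3.1, 7.4]
opening: 0.243
grasp_force: 29.6
```

>>> apply_moves --deltas '[{"claw":1,"delta_pos":[-0.25,0,0],"yaw":0},{"claw":1,"delta_pos":[0,0,0],"yaw":0}]'

```text
clock: 22.08
eef_pos: [470.9, 179.1, 200.8]
tcp_rot: [3.141, 0.001, 2.885]
contact_force: [-2.4, -2.1, 7.9]
opening: 0.242
grasp_force: 29.6
```

>>> apply_moves --deltas '[{"claw":1,"delta_pos":[-0.2,0,0],"yaw":0},{"claw":1,"delta_pos":[0,0,0],"yaw":0}]'

```text
clock: 22.32
eef_pos: [472.3, 178.7, 200.7]
tcp_rot: [-3.142, -0.001, 2.885]
contact_force: [-6.2, -0.4, 10.8]
opening: 0.242
grasp_force: 29.9
```

>>> apply_moves --deltas '[{"claw":1,"delta_pos":[-0.15,0,0],"yaw":0},{"claw":1,"delta_pos":[0,0,0],"yaw":0}]'

```text
clock: 22.58
eef_pos: [472.7, 178.6, 200.7]
tcp_rot: [-3.141, -0.003, 2.884]
contact_force: [-11.7, 4.7, 14.7]
opening: 0.244
grasp_force: 30.3
```

>>> apply_moves --deltas '[{"claw":1,"delta_pos":[-0.15,0,0],"yaw":0},{"claw":1,"delta_pos":[0,0,0],"yaw":0}]'

```text
clock: 22.82
eef_pos: [473.2, 178.5, 200.6]
tcp_rot: [-3.141, -0.006, 2.884]
contact_force: [-16.9, 8.4, 19.9]
opening: 0.245
grasp_force: 30.8
```

Against the end stop (force rising to about 17 N with little motion). Letting go and rising to check.

>>> apply_moves --deltas '[{"claw":1,"delta_pos":[0.15,0,0],"yaw":0},{"claw":-1,"delta_pos":[0,0,0],"yaw":0},{"claw":-1,"delta_pos":[0,0,0],"yaw":0},{"claw":-1,"delta_pos":[0,0,0],"yaw":0},{"claw":-1,"delta_pos":[0,0,-5],"yaw":0},{"claw":-1,"delta_pos":[0,0,-5],"yaw":0},{"claw":-1,"delta_pos":[-2,0,-5],"yaw":0},{"claw":-1,"delta_pos":[0,0,0],"yaw":0}]'

```text
clock: 23.82
eef_pos: [495.9, 173.5, 353.6]
tcp_rot: [3.137, 0.007, 2.884]
contact_force: [-0.1, -0.4, 0.3]
opening: 1.0
grasp_force: 0.0
```

```bash
python3 -c "
from h import *
f=grab('wrist'); cv2.imwrite('pics/w7.png',f['img'])
x,y,z=box(cloud(f)).reshape(-1,3).T
m=(abs(y)<31)&(abs(z-10)<3)&(x>-68)&(x<75); print('plane',np.polyfit(x[m],z[m],1))
b=(x<-55)&(x>-112)&(abs(y)<8)&(z>13.5)&(z<30); print('bar end',np.percentile(x[b],[95,98,99.5]))
k=(x<-118)&(x>-200)&(abs(y)<20)&(z>20)&(z<32); print('knob',np.percentile(x[k],[1,50,99]))
"
```

```text
plane [-1.81586786e-03  9.12981985e+00]
bar end [-71.0232594  -69.66982937 -68.92368927]
knob [-146.68928144 -136.24117522 -125.38622671]
```

View pics/w7.png

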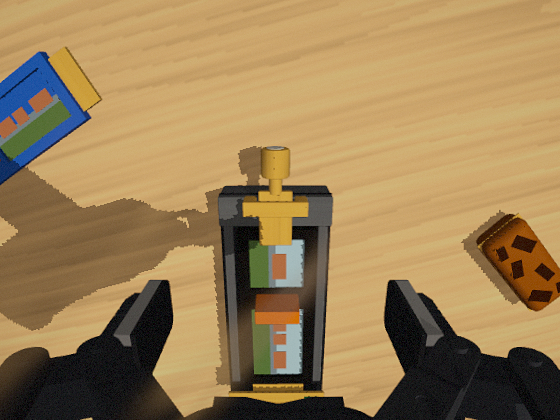

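The bar at (276,240) closes over the slide's heel, ending at x≈-70. The knob is at -136, so it is home, and the slide is flat.

```bash
python3 -c "
from rig import r
print(r.sign_off())"
```

```text
the job is handed in; nothing more can be done
None
```

The job is handed in at about 24 s: the slide lies flat in its seat with its tongue under the lip, the stop is fully home with its bar over the heel, and the arm never went near the lamp chimney, lens case or loupe.

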